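# Set the stroke stop of a lidding press and press a lid on a tub

### The arm

A 7-joint arm with a two-finger parallel gripper is mounted at the origin on the work surface. World frame = base frame: x ahead of the robot, y to its left, z up, the work surface at z = 0. Lengths are in mm, angles in rad, forces in N, time in s.
With the tool pointing down it reaches from about 400 to 850 mm from the base axis. Payload 10.4 kg.
Tool frame: the origin (TCP) lies between the finger pads; the fingertips stand 22 mm ahead of it and the grasp point (between the pads) lies 3 mm ahead of it (arm.nose_length is the distance from the TCP to the fingertips, in mm); z points along the fingers, y is the line along which they close (so a half turn about z gives the same grasp; the last joint's range is limited). The gripper opens to 87 mm and grips with 3 to 60 N. Pads are 19 mm wide; open, the fingers measure 117 mm over their backs; the gripper's body (75 mm by 190 mm) begins 51 mm behind the grasp point.
Start: joints at [-1.281, 0.332, -0.065, 1.46, 0.022, 1.35, -0.088], TCP at [192.314, 594.697, 244.576] pointing down, gripper open.
Joint ranges: [-2.6, 2.6], [-0.5, 2.12], [-1.47, 1.34], [0.16, 2.42], [-1.27, 4.41], [0.06, 2.06], [-2.6, 2.6]. Speed limits (rad/s): [2.22, 2.22, 2.79, 2.79, 3.14, 3.14, 3.14].

### API

Orientations are given as a unit quaternion [w, x, y, z].
In Python, from bench import monitor, imaging, sign_off, arm gives the robot as it stands.
- The arm moves only by the tool carry_out, never from a script. Its argument "deltas" is a list of rows, each an object of numbers: "gripper": the opening, from -1 (shut) to 1 (fully open); "tx", "ty", "tz": the shift along the world's x, y, z in cm; "spin": the turn about the world's z in rad. In form: [{"gripper": .., "tx": .., "ty": .., "tz": .., "spin": ..}, ...]. A call has 1 to 5 rows; each row shifts and turns the commanded pose from where the row before left it; what a row does not reach is not made up. A row lasts 1/12 s, in which the tool goes at most 41.7 mm and 7.16 degrees, less where a joint would pass 70% of its speed; a pose out of reach is approached as far as the arm can. A call with a gripper value outside its range is refused whole. The fingers move at their own pace and stop on an object; "squeeze" is the grip in N (left out, the last holds). Time passes only in rows, so rows that do not move let the fingers close. It gives the time, the measured TCP pose, the force, the opening and the grip force at its end, in the units of the state.
- monitor.state(): the state, without advancing time (a new reading comes with each control period).
- imaging.snapshot(name): name is "scene" or "top"; returns a dict with "img" (420x560x3 uint8, red, green, blue), "range_z" (420x560 float32, mm along the optical axis (not along the pixel's ray), 0 where there is no reading), "mtx" (3x3 intrinsics, pixels), "cam_to_world" (4x4, takes a point from camera to world coordinates). Camera axes: x right, y down, z forward; pixel columns grow to the right and rows downward; lengths in mm; the calibration is good to about 2 mm. A picture is of the moment at which its call begins.
- sign_off(): hands the job in; it is judged then, once.
The state is a dict: "time_s": time; "joint_pos": joint angles; "qd": joint speeds; "effort": joint torques, N m; "position": TCP position; "tcp_rot": TCP orientation; "force": force on the tool from outside, world axes, zero at the start; "wrist_torque": the same for the moment, N m; "width": finger opening in mm; "grip_force": force on a finger pad.
Only numpy, scipy, OpenCV 4.12 (cv2) and the standard library are available. Lean on these libraries where they do the work, as an engineer would, in place of code of your own. Each camera call takes 0.05 s, during which the arm holds its last target. There are 200 camera calls.

### The job

Put the lid on this tub with the hand press: first wind the knurled stop collar up its threaded rod until its underside stands 30 mm above the top of the press head with the ram up, then slide the tray all the way in so that the tub is under the ram. Pull the lever down until the collar lands on the head, let the ram come all the way up again, and draw the tray all the way back out with the lidded tub standing in its nest. Leave the other things on the table where they are.

Things in the scene. Friction and masses are not known exactly. Their poses are not given: they have to be found in the camera images.
- press: Grey bench lidding press, bolted down, on a white board 450 x 180 x 12 mm. Origin on the table under the ram's vertical axis; x points from the open front (tray side) to the column at the back, y to the lever's side, z up. The head is a block, x -40 to +130 mm, y +-32 mm, its top face 200 mm above the table; the column below it stands at x +85 to +130 mm.
- head_top (a point): centre of the head's top face on the ram axis, 200 mm above the table; axes as the press. A white rule plate (x +80 to +100 mm, 4 mm thick, 50 mm high) stands on the head behind the collar: zero at the head's top face, a tick every 5 mm, red line at 30 mm. Nothing else fixed stands on the head.
- stop_height (a joint): height in m of the collar's underside above the head's top face when the ram is up; 0.030 is wanted (within 2 mm). It changes only by turning the collar: 10 mm per turn. It starts too low, between 0.010 and 0.020.
- stop_collar (a joint): angle in rad of the collar on its thread, equal to 2 pi x stop_height / 10 mm; grows, and the collar rises, counterclockwise seen from above; several turns possible (stop_height 0 to 45 mm). It turns against about 0.1 N m of friction and stays where it is left.
- stop_face (a point): centre of the collar's underside, on the rod's axis. The collar is a brass knurled hub, 70 mm across and 30 mm high, round a dark threaded rod 21 mm across that ends 275 mm above the table when the ram is up. It has three tommy bars; a closed pair of fingertips can go down between two bars and push a bar round and round the rod.
- bar0 (a point): point in the middle of the first tommy bar, 48 mm from the rod's axis, 20 mm above the collar's underside. Each bar is a level steel rod 10 mm thick, from the hub out to radius 59 mm, with a black ball 15 mm across at its end; the other two bars are 120 and 240 degrees further round.
- ram (a joint): travel of the ram in m, 0 = up, grows downward to 0.046. A spring (27 N, growing 0.3 N per mm) brings it back up by itself. A white platen 100 mm across and 12 mm thick hangs under it, its underside 111.5 mm above the table when up. The collar rides on the ram's rod and stops it by landing on the head.
- lever (a joint): angle of the lever in rad, 0 = up (20 degrees above level), grows as its grip goes down, 1.0 rad for each 33 mm of ram; 0.91 rad is 30 mm of ram
- lever_grip (a point): middle of the lever's red grip, a rod 24 mm thick, 72 mm long, in line with the lever. The lever points to the press's front and turns about a level axis parallel to press y, at press x +30 mm, 172 mm above the table; the grip's middle is 165 mm from that axis, at press y +120 mm. Pushing it down takes about 4 N at first, up to about 10 N while the lid goes on.
- tray (a joint): position of the sliding tray in m: 0 = drawn right out to the front, 0.130 = fully in, tub under the ram. It slides along press x against about 2.5 N of friction.
- tray_bar (a point): middle of the tray's pull bar, a level dark steel rod 12 mm thick and 90 mm long along press y, its axis 82 mm above the table, on two uprights of the same rod at its ends; free from above, with 65 mm of clear space between it and the lid. It lies 130 mm in front of the nest's centre.
- nest (a point): centre of the tray's floor inside the blue nest ring (inner radius 50 mm, 10 mm high), 16 mm above the table; axes as the press
- tub: white round tub, 96 mm across at the foot, 109 mm at the rim, 60 mm high, standing loose in the nest with 2 mm to spare; origin at the centre of its underside, z up
- lid (a joint): height in m of the red lid above fully home on the tub. It starts loose at 0.011 to 0.012; with the stop at 30 mm one full stroke leaves it at about 0.0025, which counts as home (under 0.006). About 12 N push it down, and it stays down.
- lid_top (a point): centre of the lid's top face. The lid is 118 mm across; its top is 79 mm above the table when fully home on the tub in the tray.
- full_tub: bystander, to be left alone: a closed tub with red lid, 118 mm wide, 63 mm high; origin at the centre of its underside
- lid_stack: bystander, to be left alone: a stack of red lids, 118 mm wide, 36 mm high; origin at the centre of its underside
- sauce_bottle: bystander, to be left alone: a yellow squeeze bottle, 62 mm wide, 190 mm high; origin at the centre of its underside
- scraper: bystander, to be left alone: a dough scraper lying flat, 130 x 150 mm, 24 mm high; origin at the centre of its underside
- shaker: bystander, to be left alone: an amber spice jar, 56 mm wide, 95 mm high; origin at the centre of its underside
- spoon: bystander, to be left alone: a steel serving spoon 200 mm long; origin at the centre of its underside
- bowl: bystander, to be left alone: a steel bowl, 140 mm wide, 58 mm high; origin at the centre of its underside
Mind the look-alikes: they are no part of the job. What is shaped like the tub but turquoise is not meant.

How it is judged:
By the outcome, as a careful person would: the job done as asked, in the order asked, and still so for the second after the job is handed in, with the robot touching nothing.
It also fails if it takes over 72 s, if anything falls off the work surface, if the arm or the gripper's body presses on something with over 40 N, if the wrist force passes 120 N, or if a joint passes its speed limit or range.

## Working session

There is one attempt and no reset: what is moved stays moved. The work goes in short steps, Python scripts to look and compute and a tool call to move; the robot and the scene stay as the last step left them, time stands still between calls to the robot, and variables do not carry over. Pictures are saved under pics/ and viewed, at most 10 in all, crops included, and the job is handed in when it is done.

Besides the shell and the picture viewer there is one more tool, called by a JSON object that holds its "name" and its "arguments". carry_out: Moves the arm, as the interface text tells. Its arguments: {"type":"object","properties":{"deltas":{"type":"array"},"squeeze":{"type":"number"}},"required":["deltas"]}

```bash
mkdir -p pics
python3 - <<'E'
from bench import monitor, imaging, arm
import cv2,numpy as np
for n in("scene","top"):
    s=imaging.snapshot(n); cv2.imwrite(f"pics/{n}0.png",s["img"][:,:,::-1]); np.savez(f"{n}0.npz",**s)
    print(n,np.round(s["mtx"],1).tolist(),np.round(s["cam_to_world"],3).tolist())
print(monitor.state(),arm.nose_length)
E
```

```text
scene [[519.5, 0.0, 275.1], [0.0, 519.5, 205.4], [0.0, 0.0, 1.0]] [[-0.763, 0.464, -0.45, 1178.192], [0.647, 0.546, -0.533, 785.48], [-0.002, -0.698, -0.716, 1148.222], [0.0, 0.0, 0.0, 1.0]]
top [[445.4, 0.0, 279.4], [0.0, 445.4, 210.5], [0.0, 0.0, 1.0]] [[-0.014, -0.999, 0.043, 492.53], [-1.0, 0.014, -0.02, 52.169], [0.019, -0.043, -0.999, 1327.847], [0.0, 0.0, 0.0, 1.0]]
{'time_s': 0.1, 'joint_pos': array([-1.28056723,  0.33281398, -0.06470642,  1.46086769,  0.02159663,
        1.3498647 , -0.08849716]), 'qd': array([-0.00028113, -0.00139969, -0.00061721, -0.00099053,  0.00066903,
       -0.00212617,  0.000552  ]), 'effort': array([ 1.28215561e-03, -6.24538207e+01,  2.45618366e-02, -3.90723574e+01,
       -6.13519619e-02,  3.63815040e-02,  6.91734704e-05]), 'position': array([192.24540841, 594.37013593, 243.82522567]), 'tcp_rot': array([-7.30789815e-05,  1.55763876e-01,  9.87794118e-01, -6.24959180e-04]), 'force': array([-0.0136031 ,  0.23421243, -0.32888154]), 'wrist_torque': array([-0.05107348,  0.0166254 ,  0.02803877]), 'grip_force': 0.0, 'width': 86.91877123325645} 22.0
```

View pics/scene0.png

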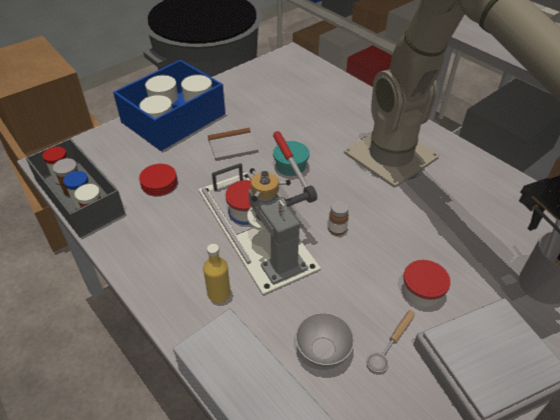

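View pics/top0.png

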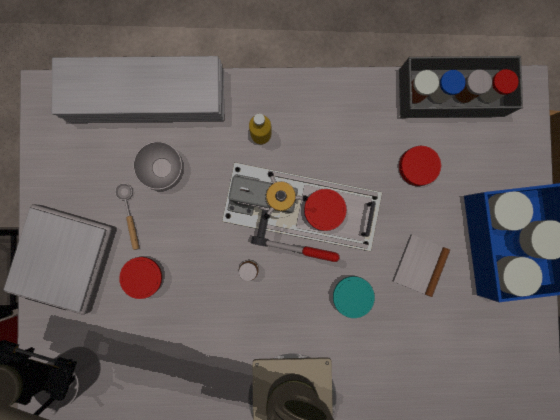

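The scene view shows the press mid-image (collar 264,184; lever grip 284,145; pull bar 227,177). In the top view the collar is at (281,196), the lid in the tray at (325,210), the pull bar at (369,219) and the grip at (321,254). Red discs at (420,166) and (141,278) and the turquoise tub at (354,297) are look-alikes and stay put. The lid in the press's tray, on the white board in front of the ram, is the one meant. I'll confirm it in a crop.

```bash
cat > h.py <<'E'
import numpy as np,cv2
def load(n): return dict(np.load(n+".npz"))
def ray(s,u,v,z):
    "pixel -> world on plane z"
    T=s["cam_to_world"]; d=T[:3,:3]@np.linalg.inv(s["mtx"])@[u,v,1]; o=T[:3,3]
    return o+d*(z-o[2])/d[2]
def cloud(s):
    h,w=s["range_z"].shape; u,v=np.meshgrid(np.arange(w),np.arange(h))
    P=(np.stack([u,v,np.ones_like(u)],-1)@np.linalg.inv(s["mtx"]).T)*s["range_z"][...,None]
    return P@s["cam_to_world"][:3,:3].T+s["cam_to_world"][:3,3]
def proj(s,p):
    q=np.linalg.inv(s["cam_to_world"])@np.append(p,1); q=s["mtx"]@q[:3]; return q[:2]/q[2]
E
python3 - <<'E'
from h import *
s=load("top0"); C=cloud(s); hsv=cv2.cvtColor(s["img"],cv2.COLOR_RGB2HSV)
H,S,V=[hsv[...,i].astype(int) for i in range(3)]
u,v=np.meshgrid(np.arange(560),np.arange(420)); roi=(u>215)&(u<390)&(v>155)&(v<272)
def comp(m,name):
    n,l,st,c=cv2.connectedComponentsWithStats((m&roi).astype(np.uint8))
    for i in range(1,n):
        if st[i,4]>30: print(name,st[i].tolist(),c[i].round(1),np.median(C[l==i],0).round(1))
comp((S>120)&(H>10)&(H<25)&(V>90),"brass")
comp((S>150)&((H<8)|(H>172))&(V>70),"red")
comp((S<60)&(V>165),"board")
m=((S<60)&(V>150)&roi).astype(np.uint8)
c=np.vstack([c for c in cv2.findContours(cv2.morphologyEx(m,cv2.MORPH_OPEN,np.ones((3,3))),0,2)[0] if cv2.contourArea(c)>60])
r=cv2.minAreaRect(c); b=cv2.boxPoints(r); P=np.array([ray(s,*q,12) for q in b]); print("rect",r,P.round(1).tolist())
print("sides",[np.linalg.norm(P[i]-P[i-1]).round(1) for i in range(4)])
# height-based: bar (z 75-90), collar
for nm,lo,hi,u0,u1 in(("bar",72,95,355,385),("headtop",195,206,225,300),("grip",150,260,300,345)):
    k=(C[...,2]>lo)&(C[...,2]<hi)&roi&(u>u0)&(u<u1)
    print(nm,k.sum(),C[k].mean(0).round(1),C[k].min(0).round(1),C[k].max(0).round(1))
cv2.imwrite("pics/c1.png",cv2.resize(s["img"][150:290,215:395,::-1],None,fx=4.4,fy=4.2,interpolation=cv2.INTER_CUBIC))
E
```

```text
brass [266, 182, 29, 29, 561] [280.3 195.7] [574.5  28.8 248.6]
red [304, 189, 42, 41, 1353] [324.8 209.3] [547.5 -98.3  91.5]
red [303, 247, 36, 15, 312] [320.5 253.8] [431.9 -66.8 239.4]
rect ((302.15386962890625, 206.23077392578125), (150.6171875, 59.61930847167969), 11.30993366241455) [[521.4, 194.6, 12.0], [694.2, 158.5, 12.0], [600.8, -279.4, 12.0], [427.9, -240.4, 12.0]]
sides [np.float64(444.9), np.float64(176.6), np.float64(447.7), np.float64(177.2)]
bar 159 [ 520.  -225.6   86.8] [ 471.2 -241.6   77. ] [ 569.4 -211.8   93.6]
headtop 1026 [579.4  93.4 199.9] [443.4 -15.7 195. ] [630.8 157.7 205.8]
grip 394 [444.1 -63.7 238.2] [ 414.5 -111.8  211.3] [576.4 -22.  255.3]
```

View pics/c1.png

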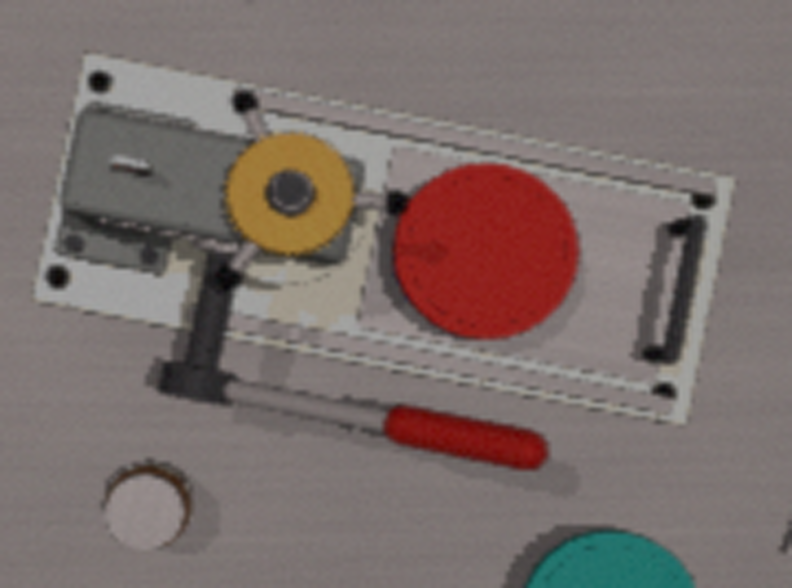

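The crop confirms it: the target lid (485,250) sits on the press's tray with the pull bar at (680,290), and the collar at (290,192) has bar balls at (397,202), (245,100) and (227,278). Press origin comes out at about (574.6, 28.8) with x axis (0.209, 0.978). The lid, pull bar and grip positions agree with that to 2 mm. Next I'll measure collar height and bar angles.

```bash
cat >> h.py <<'E'
O=np.array([574.6,28.8]); XP=np.array([.209,.978]); YP=np.array([-.978,.209])
def W(x,y): return O+x*XP+y*YP
def P(p): d=np.asarray(p)[:2]-O; return np.array([d@XP,d@YP])
def collar(s,show=True):
    "top: collar height by depth, ball angles in the press frame"
    C=cloud(s); hsv=cv2.cvtColor(s["img"],cv2.COLOR_RGB2HSV).astype(int)
    D=C[...,:2]-O; X=D@XP; Y=D@YP; R=np.hypot(X,Y); Z=C[...,2]
    br=(hsv[...,1]>120)&(hsv[...,0]>10)&(hsv[...,0]<25)&(R<40)&(R>14)
    head=(X>40)&(X<75)&(abs(Y)<26)&(abs(Z-200)<8)
    print("collar top",np.median(Z[br&(Z>215)]).round(2),br.sum(),"head",np.median(Z[head]).round(2),head.sum())
    k=((R>40)&(R<72)&(Z>222)&(Z<270)&(hsv[...,2]<70)).astype(np.uint8)
    n,l,st,c=cv2.connectedComponentsWithStats(k)
    for i in range(1,n):
        if st[i,4]>8:
            for zz in (238,250):
                p=P(ray(s,*c[i],zz)); print("ball",st[i,4],c[i].round(1),zz,"r",np.hypot(*p).round(1),"ang",np.degrees(np.arctan2(p[1],p[0])).round(1))
E
python3 - <<'E'
from h import *
import h
s=load("top0"); collar(s)
m=cv2.inRange(cv2.cvtColor(s["img"],cv2.COLOR_RGB2HSV),(10,120,90),(25,255,255)); m[:170]=0;m[230:]=0
(c,r)=cv2.minEnclosingCircle(max(cv2.findContours(m,0,2)[0],key=cv2.contourArea)); print(c,r,ray(s,*c,247))
t=load("scene0"); C=cloud(t); hsv=cv2.cvtColor(t["img"],cv2.COLOR_RGB2HSV).astype(int)
D=C[...,:2]-O;X=D@XP;Y=D@YP;R=np.hypot(X,Y);Z=C[...,2]
br=(hsv[...,1]>110)&(hsv[...,0]>8)&(hsv[...,0]<27)&(R<45)&(Z>205)
print("scene brass z pct",np.percentile(Z[br],[2,50,80,90,98]).round(1),"head",np.median(Z[(X>42)&(X<75)&(abs(Y)<26)&(abs(Z-200)<8)]))
cv2.imwrite("pics/c2.png",cv2.resize(t["img"][150:290,195:335,::-1],(600,600),interpolation=cv2.INTER_CUBIC))
E
```

```text
collar top 248.56 557 head 200.39 281
ball 20 [270.  173.9] 238 r 60.1 ang -54.5
ball 20 [270.  173.9] 250 r 58.7 ang -53.9
ball 22 [304.7 198. ] 238 r 60.9 ang -172.8
ball 22 [304.7 198. ] 250 r 60.0 ang -173.7
ball 26 [266.5 215.7] 238 r 58.2 ang 66.5
ball 26 [266.5 215.7] 250 r 58.4 ang 66.9
(280.30303955078125, 195.93939208984375) 14.602034568786621 [574.46335595  28.23523018 247.        ]
scene brass z pct [223.8 246.5 248.6 249.8 251.3] head 199.4357950197318
```

View pics/c2.png

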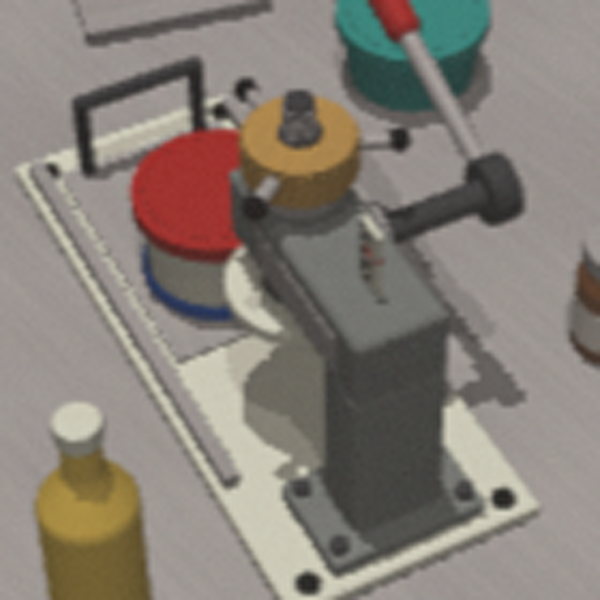

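The crop shows the rule plate behind the collar at (372,250), and the collar's underside well below the red line. By depth the collar stands at about 18.3 mm. The bars sit at about 66.5° mod 120, which fits 18.5 mm if angle 0 lies along press x. So I need about +1.15 turns. Moving to the collar now.

{"name": "carry_out", "arguments": {"deltas": [{"gripper":-1,"tx":1.66,"ty":-2.94,"tz":1.3,"spin":-0.0734},{"gripper":-1,"tx":1.66,"ty":-2.94,"tz":1.3,"spin":-0.0734},{"gripper":-1,"tx":1.66,"ty":-2.94,"tz":1.3,"spin":-0.0734},{"gripper":-1,"tx":1.66,"ty":-2.94,"tz":1.3,"spin":-0.0734},{"gripper":-1,"tx":1.66,"ty":-2.94,"tz":1.3,"spin":-0.0734}], "squeeze": 20}}

```text
time_s: 0.52
position: [275.8, 446.0, 309.8]
tcp_rot: [-0.0, 0.335, 0.942, -0.0]
force: [0.9, 0.5, 0.4]
width: 61.6
grip_force: 0.0
```

{"name": "carry_out", "arguments": {"deltas": [{"gripper":-1,"tx":1.66,"ty":-2.94,"tz":0,"spin":-0.0734},{"gripper":-1,"tx":1.66,"ty":-2.94,"tz":0,"spin":-0.0734},{"gripper":-1,"tx":1.66,"ty":-2.94,"tz":0,"spin":-0.0734},{"gripper":-1,"tx":1.66,"ty":-2.94,"tz":0,"spin":-0.0734},{"gripper":-1,"tx":1.66,"ty":-2.94,"tz":0,"spin":-0.0734}]}}

```text
time_s: 0.93
position: [358.7, 299.0, 309.4]
tcp_rot: [-0.0, 0.501, 0.865, -0.0]
force: [0.7, -0.2, -0.5]
width: 28.8
grip_force: 0.0
```

{"name": "carry_out", "arguments": {"deltas": [{"gripper":-1,"tx":1.66,"ty":-2.94,"tz":0,"spin":-0.0734},{"gripper":-1,"tx":1.66,"ty":-2.94,"tz":0,"spin":-0.0734},{"gripper":-1,"tx":1.66,"ty":-2.94,"tz":0,"spin":-0.0734},{"gripper":-1,"tx":1.66,"ty":-2.94,"tz":0,"spin":-0.0734},{"gripper":-1,"tx":1.66,"ty":-2.94,"tz":0,"spin":-0.0734}]}}

```text
time_s: 1.35
position: [441.7, 152.0, 309.4]
tcp_rot: [-0.0, 0.651, 0.759, -0.0]
force: [0.2, 0.7, 0.3]
width: 1.4
grip_force: 0.0
```

{"name": "carry_out", "arguments": {"deltas": [{"gripper":-1,"tx":1.66,"ty":-2.94,"tz":0,"spin":-0.0734},{"gripper":-1,"tx":1.66,"ty":-2.94,"tz":0,"spin":-0.0734},{"gripper":-1,"tx":1.66,"ty":-2.94,"tz":0,"spin":-0.0734},{"gripper":-1,"tx":1.66,"ty":-2.94,"tz":0,"spin":-0.0734},{"gripper":-1,"tx":1.66,"ty":-2.94,"tz":0,"spin":-0.0734}]}}

```text
time_s: 1.77
position: [524.7, 5.1, 309.5]
tcp_rot: [-0.0, 0.778, 0.628, 0.0]
force: [1.1, 0.5, 0.1]
width: 0.4
grip_force: 0.0
```

{"name": "carry_out", "arguments": {"deltas": [{"gripper":-1,"tx":0,"ty":0,"tz":-1,"spin":0}]}}

```text
time_s: 1.85
position: [526.5, -0.1, 300.8]
tcp_rot: [0.002, 0.781, 0.624, 0.001]
force: [0.7, -1.1, 0.6]
width: 0.4
grip_force: 0.0
```

{"name": "carry_out", "arguments": {"deltas": [{"gripper":-1,"tz":-1.8},{"gripper":-1,"tz":-1.8},{"gripper":-1,"tz":-1.8},{"gripper":-1}]}}

```text
invalid input
```

Run:
```python
from h import *
from bench import monitor
st=monitor.state(); p=st["position"]; q=P(p); a0=np.degrees(np.arctan2(q[1],q[0])); print(p.round(1),st["force"].round(1),q.round(1),np.hypot(*q).round(1),a0.round(1))
prev=np.array([524.3,6.2]) if 0 else p[:2]
for a in np.arange(142,142+15*29,15):
    t=W(56*np.cos(np.radians(a)),56*np.sin(np.radians(a))); d=((t-prev)/10).round(2); prev=prev+d*10; print(a,d[0],d[1])
```

```text
[ 5.265e+02 -1.000e-01  3.008e+02] [ 0.7 -1.1  0.6] [-38.3  41. ] 56.1 133.0
142 0.52 -0.71
157 1.07 -0.99
172 1.3 -0.67
187 1.42 -0.32
202 1.47 0.06
217 1.39 0.44
232 1.23 0.78
247 0.99 1.08
262 0.68 1.3
277 0.32 1.42
292 -0.06 1.46
307 -0.44 1.4
322 -0.79 1.23
337 -1.07 0.99
352 -1.3 0.68
367 -1.43 0.32
382 -1.46 -0.07
397 -1.39 -0.43
412 -1.24 -0.79
427 -0.98 -1.07
442 -0.68 -1.3
457 -0.32 -1.43
472 0.06 -1.46
487 0.44 -1.39
502 0.79 -1.24
517 1.07 -0.99
532 1.3 -0.67
547 1.42 -0.32
562 1.47 0.06
```

{"name": "carry_out", "arguments": {"deltas": [{"gripper":-1,"tx":0,"ty":0,"tz":-1.8,"spin":0},{"gripper":-1,"tx":0,"ty":0,"tz":-1.8,"spin":0},{"gripper":-1,"tx":0,"ty":0,"tz":-1.8,"spin":0},{"gripper":-1,"tx":0,"ty":0,"tz":0,"spin":0}]}}

```text
time_s: 2.18
position: [522.5, 6.6, 242.1]
tcp_rot: [-0.001, 0.777, 0.629, -0.002]
force: [-0.3, 1.2, -0.4]
width: 0.8
grip_force: 0.0
```

{"name": "carry_out", "arguments": {"deltas": [{"gripper":-1,"tx":0.74,"ty":-1.36,"tz":0.2,"spin":0},{"gripper":-1,"tx":1.07,"ty":-0.99,"tz":0,"spin":0},{"gripper":-1,"tx":1.3,"ty":-0.67,"tz":0,"spin":0},{"gripper":-1,"tx":1.42,"ty":-0.32,"tz":0,"spin":0},{"gripper":-1,"tx":1.47,"ty":0.06,"tz":0,"spin":0}]}}

```text
time_s: 2.6
position: [584.5, -26.8, 248.4]
tcp_rot: [-0.0, 0.778, 0.629, -0.0]
force: [-2.2, 0.5, 0.8]
width: 0.8
grip_force: 1.1
```

{"name": "carry_out", "arguments": {"deltas": [{"gripper":-1,"tx":1.39,"ty":0.44,"tz":0,"spin":0},{"gripper":-1,"tx":1.23,"ty":0.78,"tz":0,"spin":0},{"gripper":-1,"tx":0.99,"ty":1.08,"tz":0,"spin":0},{"gripper":-1,"tx":0.68,"ty":1.3,"tz":0,"spin":0}]}}

```text
time_s: 2.93
position: [627.7, 9.6, 248.1]
tcp_rot: [0.0, 0.778, 0.629, -0.0]
force: [-2.1, -1.6, -1.1]
width: 0.4
grip_force: 1.0
```

Run:
```python
from h import *
from bench import monitor,imaging
st=monitor.state(); p=st["position"]; q=P(p); print(p.round(1),st["force"].round(1),q.round(1),np.hypot(*q).round(1),np.degrees(np.arctan2(q[1],q[0])).round(1))
s=imaging.snapshot("scene"); cv2.imwrite("pics/s1.png",cv2.resize(s["img"][90:290,175:375,::-1],(600,600),interpolation=cv2.INTER_CUBIC))
```

```text
[627.7   9.6 248.1] [-2.1 -1.6 -1.1] [ -7.7 -56. ] 56.5 -97.8
```

View pics/s1.png

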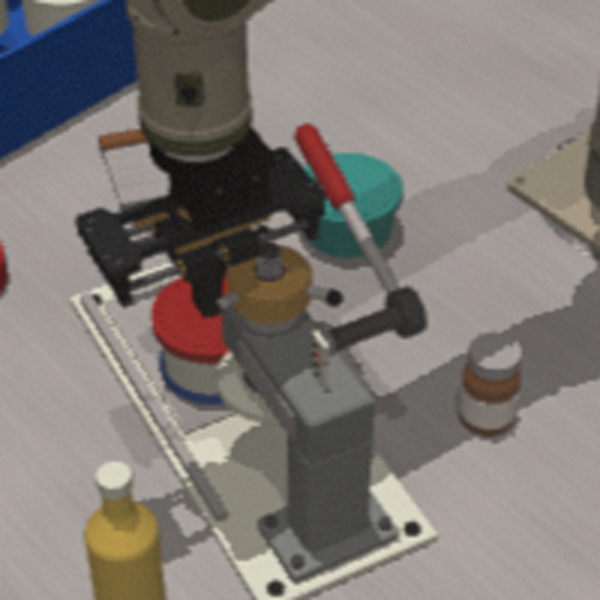

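The fingertips (210,280) are beside the hub and pushing a bar (230,298) with about 2.5 N. Tracking is exact, so I'll keep winding.

{"name": "carry_out", "arguments": {"deltas": [{"gripper":-1,"tx":0.32,"ty":1.42,"tz":0,"spin":0},{"gripper":-1,"tx":-0.06,"ty":1.46,"tz":0,"spin":0},{"gripper":-1,"tx":-0.44,"ty":1.4,"tz":0,"spin":0},{"gripper":-1,"tx":-0.79,"ty":1.23,"tz":0,"spin":0},{"gripper":-1,"tx":-1.07,"ty":0.99,"tz":0,"spin":0}]}}

```text
time_s: 3.4
position: [606.6, 76.6, 247.8]
tcp_rot: [0.0, 0.777, 0.629, 0.0]
force: [1.0, -1.0, -0.8]
width: 0.4
grip_force: 0.8
```

{"name": "carry_out", "arguments": {"deltas": [{"gripper":-1,"tx":-1.3,"ty":0.68,"tz":0,"spin":0},{"gripper":-1,"tx":-1.43,"ty":0.32,"tz":0,"spin":0},{"gripper":-1,"tx":-1.46,"ty":-0.07,"tz":0,"spin":0},{"gripper":-1,"tx":-1.39,"ty":-0.43,"tz":0,"spin":0},{"gripper":-1,"tx":-1.24,"ty":-0.79,"tz":0,"spin":0}]}}

```text
time_s: 3.82
position: [538.3, 73.4, 248.4]
tcp_rot: [0.0, 0.777, 0.63, 0.001]
force: [3.2, 0.3, 0.6]
width: 0.9
grip_force: 0.9
```

{"name": "carry_out", "arguments": {"deltas": [{"gripper":-1,"tx":-0.98,"ty":-1.07,"tz":0,"spin":0},{"gripper":-1,"tx":-0.68,"ty":-1.3,"tz":0,"spin":0},{"gripper":-1,"tx":-0.32,"ty":-1.43,"tz":0,"spin":0},{"gripper":-1,"tx":0.06,"ty":-1.46,"tz":0,"spin":0},{"gripper":-1,"tx":0.44,"ty":-1.39,"tz":0,"spin":0}]}}

```text
time_s: 4.23
position: [524.0, 5.3, 248.4]
tcp_rot: [-0.0, 0.777, 0.629, 0.001]
force: [1.6, 3.3, 0.8]
width: 0.1
grip_force: 1.2
```

{"name": "carry_out", "arguments": {"deltas": [{"gripper":-1,"tx":0.79,"ty":-1.24,"tz":0,"spin":0},{"gripper":-1,"tx":1.07,"ty":-0.99,"tz":0,"spin":0},{"gripper":-1,"tx":1.3,"ty":-0.67,"tz":0,"spin":0},{"gripper":-1,"tx":1.42,"ty":-0.32,"tz":0,"spin":0},{"gripper":-1,"tx":1.47,"ty":0.06,"tz":0,"spin":0}]}}

```text
time_s: 4.65
position: [584.3, -27.7, 247.6]
tcp_rot: [-0.0, 0.778, 0.628, -0.0]
force: [-3.2, 2.1, 1.4]
width: 0.4
grip_force: 2.0
```

{"name": "carry_out", "arguments": {"deltas": [{"gripper":-1,"tx":-1.4,"ty":-0.3,"tz":0,"spin":0},{"gripper":-1,"tx":0,"ty":0,"tz":2.5,"spin":0},{"gripper":-1,"tx":0,"ty":0,"tz":2.5,"spin":0},{"gripper":-1,"tx":-0.5,"ty":-2,"tz":0,"spin":0},{"gripper":-1,"tx":-0.9,"ty":-3.5,"tz":0,"spin":0}]}}

```text
time_s: 5.07
position: [557.6, -81.4, 298.6]
tcp_rot: [0.0, 0.775, 0.632, 0.001]
force: [0.7, 0.3, -0.5]
width: 0.2
grip_force: 0.0
```

{"name": "carry_out", "arguments": {"deltas": [{"gripper":-1,"tx":-0.9,"ty":-3.5,"tz":0,"spin":0},{"gripper":-1,"tx":-0.9,"ty":-3.5,"tz":0,"spin":0},{"gripper":-1,"tx":-0.9,"ty":-3.5,"tz":0,"spin":0},{"gripper":-1,"tx":-0.9,"ty":-3.5,"tz":0,"spin":0},{"gripper":-1,"tx":-0.4,"ty":-2.3,"tz":0,"spin":0}]}}

```text
time_s: 5.48
position: [513.9, -251.7, 298.1]
tcp_rot: [0.0, 0.779, 0.627, -0.0]
force: [-0.3, -0.1, 0.9]
width: 0.5
grip_force: 0.0
```

Run:
```python
from h import *
from bench import monitor,imaging
p=monitor.state()["position"];print(p.round(1),P(p).round(1))
s=imaging.snapshot("top"); collar(s)
t=imaging.snapshot("scene"); np.savez("scene1.npz",**t)
cv2.imwrite("pics/s2.png",cv2.resize(t["img"][165:265,225:325,::-1],(600,600),interpolation=cv2.INTER_CUBIC))
```

```text
[ 513.9 -251.7  298.1] [-287.1    0.7]
collar top 259.72 557 head 200.21 246
ball 25 [259.  183.4] 238 r 60.4 ang -20.0
ball 25 [259.  183.4] 250 r 59.5 ang -19.1
ball 20 [301.5 182.7] 238 r 62.5 ang -136.6
ball 20 [301.5 182.7] 250 r 61.1 ang -137.2
ball 21 [281.  219.8] 238 r 58.0 ang 103.6
ball 21 [281.  219.8] 250 r 58.3 ang 103.3
```

View pics/s2.png

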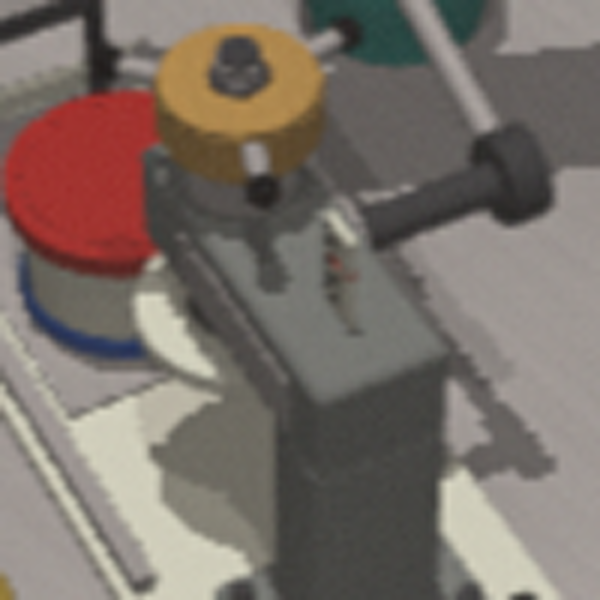

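The underside stands at about 29.5 mm: depth gives 259.7−200.2−30, and the bar angles give 29.5. In the crop the hub's lower edge (240,180) sits level with the rule's upper part, which fits. Now I'll go down in front of the pull bar and push the tray in.

{"name": "carry_out", "arguments": {"deltas": [{"gripper":-1,"tx":1.4,"ty":-0.3,"tz":-3.5,"spin":0},{"gripper":-1,"tx":0,"ty":0,"tz":-4,"spin":0},{"gripper":-1,"tx":0,"ty":0,"tz":-4,"spin":0},{"gripper":-1,"tx":0,"ty":0,"tz":-4,"spin":0},{"gripper":-1,"tx":0,"ty":0,"tz":-4,"spin":0}]}}

```text
time_s: 6.0
position: [530.1, -249.9, 100.9]
tcp_rot: [0.0, 0.777, 0.629, 0.0]
force: [0.9, -0.2, -0.4]
width: 0.6
grip_force: 0.0
```

{"name": "carry_out", "arguments": {"deltas": [{"gripper":-1,"tx":0.1,"ty":0.47,"tz":-0.5,"spin":0},{"gripper":-1,"tx":0.1,"ty":0.47,"tz":0,"spin":0},{"gripper":-1,"tx":0.1,"ty":0.47,"tz":0,"spin":0},{"gripper":-1,"tx":0.1,"ty":0.47,"tz":0,"spin":0},{"gripper":-1,"tx":0.1,"ty":0.47,"tz":0,"spin":0}]}}

```text
time_s: 6.42
position: [536.6, -226.7, 100.0]
tcp_rot: [0.001, 0.777, 0.629, 0.001]
force: [-1.1, -1.9, 0.6]
width: 0.3
grip_force: 1.4
```

{"name": "carry_out", "arguments": {"deltas": [{"gripper":-1,"tx":0.17,"ty":0.78,"tz":0,"spin":0},{"gripper":-1,"tx":0.17,"ty":0.78,"tz":0,"spin":0},{"gripper":-1,"tx":0.17,"ty":0.78,"tz":0,"spin":0},{"gripper":-1,"tx":0.17,"ty":0.78,"tz":0,"spin":0},{"gripper":-1,"tx":0.17,"ty":0.78,"tz":0,"spin":0}]}}

```text
time_s: 6.83
position: [544.5, -186.6, 98.0]
tcp_rot: [0.0, 0.777, 0.629, 0.0]
force: [0.8, -3.9, 2.3]
width: 0.5
grip_force: 1.5
```

{"name": "carry_out", "arguments": {"deltas": [{"gripper":-1,"tx":0.17,"ty":0.78,"tz":0,"spin":0},{"gripper":-1,"tx":0.17,"ty":0.78,"tz":0,"spin":0},{"gripper":-1,"tx":0.17,"ty":0.78,"tz":0,"spin":0},{"gripper":-1,"tx":0.17,"ty":0.78,"tz":0,"spin":0},{"gripper":-1,"tx":0.17,"ty":0.78,"tz":0,"spin":0}]}}

```text
time_s: 7.25
position: [552.5, -147.8, 97.6]
tcp_rot: [0.0, 0.777, 0.629, 0.0]
force: [1.1, -4.3, 1.8]
width: 0.4
grip_force: 1.5
```

{"name": "carry_out", "arguments": {"deltas": [{"gripper":-1,"tx":0.13,"ty":0.59,"tz":0,"spin":0},{"gripper":-1,"tx":0.1,"ty":0.47,"tz":0,"spin":0},{"gripper":-1,"tx":0.08,"ty":0.4,"tz":0,"spin":0},{"gripper":-1,"tx":0.06,"ty":0.3,"tz":0,"spin":0},{"gripper":-1,"tx":0.04,"ty":0.2,"tz":0,"spin":0}]}}

```text
time_s: 7.67
position: [556.5, -128.7, 97.5]
tcp_rot: [0.0, 0.777, 0.629, 0.0]
force: [1.0, -2.7, -0.2]
width: 0.4
grip_force: 1.3
```

{"name": "carry_out", "arguments": {"deltas": [{"gripper":-1,"tx":0.06,"ty":0.3,"tz":0,"spin":0},{"gripper":-1,"tx":0.06,"ty":0.3,"tz":0,"spin":0},{"gripper":-1,"tx":0.06,"ty":0.3,"tz":0,"spin":0},{"gripper":-1,"tx":0.02,"ty":0.1,"tz":0,"spin":0},{"gripper":-1,"tx":0,"ty":0,"tz":0,"spin":0}]}}

```text
time_s: 8.08
position: [558.3, -118.3, 97.5]
tcp_rot: [-0.0, 0.777, 0.629, 0.0]
force: [0.2, -0.4, 1.0]
width: 0.5
grip_force: 0.1
```

{"name": "carry_out", "arguments": {"deltas": [{"gripper":-1,"tx":0.02,"ty":0.1,"tz":0,"spin":0},{"gripper":-1,"tx":0.02,"ty":0.1,"tz":0,"spin":0}]}}

```text
time_s: 8.25
position: [558.5, -117.2, 97.5]
tcp_rot: [-0.0, 0.777, 0.629, -0.0]
force: [-0.1, -2.6, -0.4]
width: 0.3
grip_force: 1.3
```

{"name": "carry_out", "arguments": {"deltas": [{"gripper":-1,"tx":0.02,"ty":0.1,"tz":0,"spin":0},{"gripper":-1,"tx":0.02,"ty":0.1,"tz":0,"spin":0},{"gripper":-1,"tx":0,"ty":0,"tz":0,"spin":0}]}}

```text
time_s: 8.5
position: [558.5, -116.9, 97.5]
tcp_rot: [0.001, 0.778, 0.628, -0.001]
force: [-0.6, -7.3, -0.5]
width: 0.4
grip_force: 3.9
```

{"name": "carry_out", "arguments": {"deltas": [{"gripper":-1,"tx":0.02,"ty":0.1,"tz":0,"spin":0},{"gripper":-1,"tx":0,"ty":0,"tz":0,"spin":0}]}}

```text
time_s: 8.67
position: [558.5, -116.8, 97.5]
tcp_rot: [0.001, 0.778, 0.628, -0.001]
force: [-2.4, -9.8, -0.7]
width: 0.6
grip_force: 5.2
```

The tray has hit its stop: force climbs to 10 N and the bar sits at about −131 by my numbers. Next, over to the lever grip.

{"name": "carry_out", "arguments": {"deltas": [{"gripper":-1,"tx":-0.4,"ty":-1.7,"tz":0,"spin":0},{"gripper":-1,"tx":0,"ty":0,"tz":4,"spin":0},{"gripper":-1,"tx":0,"ty":0,"tz":4,"spin":0},{"gripper":-1,"tx":0,"ty":0,"tz":4,"spin":0},{"gripper":-1,"tx":0,"ty":0,"tz":4,"spin":0}]}}

```text
time_s: 9.08
position: [554.7, -130.6, 259.2]
tcp_rot: [-0.001, 0.777, 0.629, -0.0]
force: [0.3, 0.3, -0.2]
width: 0.3
grip_force: 0.0
```

{"name": "carry_out", "arguments": {"deltas": [{"gripper":-1,"tx":0,"ty":0,"tz":4,"spin":0},{"gripper":-1,"tx":-3.2,"ty":1.3,"tz":0,"spin":0},{"gripper":-1,"tx":-3.2,"ty":1.3,"tz":0,"spin":0},{"gripper":-1,"tx":-3.2,"ty":1.3,"tz":0,"spin":0},{"gripper":-1,"tx":-3,"ty":1.2,"tz":0,"spin":0}]}}

```text
time_s: 9.5
position: [427.7, -79.2, 297.4]
tcp_rot: [-0.0, 0.777, 0.629, -0.0]
force: [1.0, 1.3, -0.4]
width: 0.6
grip_force: 0.0
```

{"name": "carry_out", "arguments": {"deltas": [{"gripper":-1,"tx":0,"ty":0,"tz":-0.5,"spin":0},{"gripper":-1,"tx":0,"ty":0,"tz":0,"spin":0}]}}

```text
time_s: 9.67
position: [428.3, -78.9, 292.6]
tcp_rot: [-0.001, 0.777, 0.63, 0.001]
force: [0.6, -0.0, -0.3]
width: 0.3
grip_force: 0.0
```

Run:
```python
from h import *
from bench import monitor,imaging
p=monitor.state()["position"];print(p.round(1),P(p).round(1))
s=imaging.snapshot("top"); t=imaging.snapshot("scene")
cv2.imwrite("pics/s3.png",np.hstack([cv2.resize(s["img"][150:280,230:390,::-1],(400,325)),cv2.resize(t["img"][110:280,195:365,::-1],(400,325))]))
# lid and tray-bar check
C=cloud(s);hsv=cv2.cvtColor(s["img"],cv2.COLOR_RGB2HSV).astype(int);D=C[...,:2]-O;X=D@XP;Y=D@YP
k=(abs(Y)<48)&(X<-60)&(X>-320)&(C[...,2]>74)&(C[...,2]<96)&(hsv[...,2]<90)&(hsv[...,1]<100); print("bar x",X[k].mean().round(1),k.sum())
k=(abs(Y)<60)&(X<0)&(X>-100)&(C[...,2]>80)&(C[...,2]<100)&(hsv[...,1]>150); print("lid",X[k].min().round(1),Y[k].min().round(1),Y[k].max().round(1),np.median(C[k][:,2]).round(1),k.sum())
```

```text
[428.3 -78.9 292.6] [-136.   120.5]
bar x -129.8 114
lid -57.5 -57.0 56.3 91.0 91
```

View pics/s3.png

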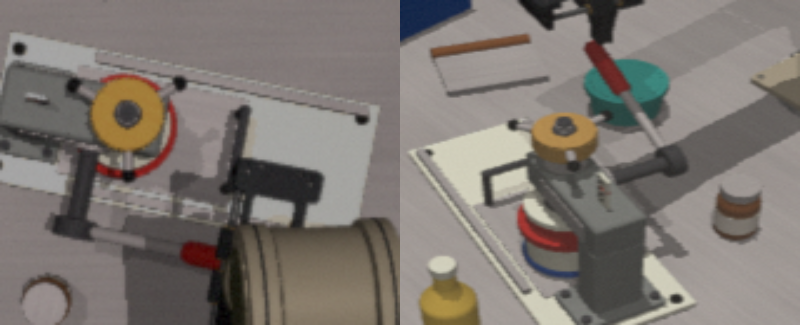

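The pull bar is at −129.8 (fully in), the lid is centred under the platen, and the fingertips (605,30) are over the grip (600,60). Pulling down along its arc.

{"name": "carry_out", "arguments": {"deltas": [{"gripper":-1,"tx":0,"ty":0,"tz":-1.1,"spin":0},{"gripper":-1,"tx":0,"ty":0,"tz":-1,"spin":0},{"gripper":-1,"tx":-0.04,"ty":-0.2,"tz":-1.1,"spin":0},{"gripper":-1,"tx":-0.04,"ty":-0.2,"tz":-1.1,"spin":0},{"gripper":-1,"tx":-0.04,"ty":-0.2,"tz":-1.1,"spin":0}]}}

```text
time_s: 10.18
position: [428.3, -86.9, 237.3]
tcp_rot: [0.0, 0.778, 0.629, -0.001]
force: [0.7, -2.9, 4.0]
width: 0.4
grip_force: 2.1
```

{"name": "carry_out", "arguments": {"deltas": [{"gripper":-1,"tx":-0.03,"ty":-0.16,"tz":-1.1,"spin":0},{"gripper":-1,"tx":-0.03,"ty":-0.16,"tz":-1.1,"spin":0},{"gripper":-1,"tx":-0.03,"ty":-0.16,"tz":-1.1,"spin":0},{"gripper":-1,"tx":0,"ty":0,"tz":-1,"spin":0},{"gripper":-1,"tx":0,"ty":0,"tz":-1,"spin":0}]}}

```text
time_s: 10.6
position: [427.3, -91.2, 184.5]
tcp_rot: [0.0, 0.778, 0.629, -0.0]
force: [0.3, -0.5, 5.0]
width: 0.5
grip_force: 2.5
```

{"name": "carry_out", "arguments": {"deltas": [{"gripper":-1,"tx":0,"ty":0,"tz":-1,"spin":0},{"gripper":-1,"tx":0.04,"ty":0.2,"tz":-1,"spin":0},{"gripper":-1,"tx":0.04,"ty":0.2,"tz":-1,"spin":0},{"gripper":-1,"tx":0.04,"ty":0.2,"tz":-0.7,"spin":0}]}}

```text
time_s: 10.93
position: [428.5, -85.3, 147.5]
tcp_rot: [0.0, 0.777, 0.629, -0.0]
force: [0.0, -5.6, 6.2]
width: 0.5
grip_force: 3.9
```

{"name": "carry_out", "arguments": {"deltas": [{"gripper":-1,"tx":0.04,"ty":0.2,"tz":-0.5,"spin":0},{"gripper":-1,"tx":0.04,"ty":0.2,"tz":-0.5,"spin":0},{"gripper":-1,"tx":0.04,"ty":0.2,"tz":-0.5,"spin":0},{"gripper":-1,"tx":0.04,"ty":0.2,"tz":-0.5,"spin":0}]}}

```text
time_s: 11.27
position: [430.0, -78.2, 127.8]
tcp_rot: [0.001, 0.778, 0.629, -0.001]
force: [-0.3, -7.9, 4.5]
width: 0.7
grip_force: 4.0
```

{"name": "carry_out", "arguments": {"deltas": [{"gripper":-1,"tx":0.04,"ty":0.2,"tz":-0.4,"spin":0},{"gripper":-1,"tx":0.02,"ty":0.1,"tz":-0.3,"spin":0}]}}

```text
time_s: 11.43
position: [430.6, -75.0, 120.7]
tcp_rot: [0.001, 0.778, 0.629, -0.001]
force: [0.2, -7.3, 5.6]
width: 0.6
grip_force: 3.9
```

{"name": "carry_out", "arguments": {"deltas": [{"gripper":-1,"tx":0.02,"ty":0.1,"tz":-0.3,"spin":0},{"gripper":-1,"tx":0,"ty":0,"tz":-0.1,"spin":0}]}}

```text
time_s: 11.6
position: [430.9, -73.5, 116.8]
tcp_rot: [0.001, 0.777, 0.629, -0.0]
force: [0.0, -3.9, 6.0]
width: 0.3
grip_force: 3.8
```

{"name": "carry_out", "arguments": {"deltas": [{"gripper":-1,"tx":0.02,"ty":0.1,"tz":-0.2,"spin":0},{"gripper":-1,"tx":0,"ty":0,"tz":-0.1,"spin":0}]}}

```text
time_s: 11.77
position: [431.3, -72.4, 114.1]
tcp_rot: [0.0, 0.777, 0.629, -0.0]
force: [-0.8, -4.3, 10.9]
width: 0.5
grip_force: 5.5
```

{"name": "carry_out", "arguments": {"deltas": [{"gripper":-1,"tx":0.02,"ty":0.1,"tz":-0.2,"spin":0},{"gripper":-1,"tx":0,"ty":0,"tz":-0.1,"spin":0}]}}

```text
time_s: 11.93
position: [431.8, -71.3, 111.7]
tcp_rot: [0.0, 0.777, 0.629, 0.0]
force: [-3.8, -3.1, 19.7]
width: 0.6
grip_force: 9.2
```

{"name": "carry_out", "arguments": {"deltas": [{"gripper":-1,"tx":0,"ty":0,"tz":-0.1,"spin":0},{"gripper":-1,"tx":0,"ty":0,"tz":0,"spin":0}]}}

```text
time_s: 12.1
position: [431.9, -71.1, 111.0]
tcp_rot: [0.0, 0.777, 0.629, 0.0]
force: [-4.0, -3.7, 20.3]
width: 0.7
grip_force: 9.6
```

Run:
```python
from h import *
from bench import monitor,imaging
st=monitor.state();print(st["position"].round(1),st["force"].round(1))
s=imaging.snapshot("top"); collar(s)
C=cloud(s);D=C[...,:2]-O;R=np.hypot(*np.moveaxis(D,-1,0));k=(R>15)&(R<32);print(np.median(C[k][:,2]).round(2))
```

```text
[431.9 -71.1 111. ] [-4.  -3.7 20.3]
collar top 229.64 533 head 200.04 241
ball 21 [259.2 184.6] 238 r 58.3 ang -17.8
ball 21 [259.2 184.6] 250 r 57.4 ang -16.9
ball 19 [300.8 184. ] 238 r 59.4 ang -138.4
ball 19 [300.8 184. ] 250 r 58.1 ang -139.0
ball 21 [280.7 220.2] 238 r 59.0 ang 102.8
ball 21 [280.7 220.2] 250 r 59.2 ang 102.6
229.65
```

The collar has landed: its top is at 229.6, and the stroke measured 30.1 mm, which confirms the setting. Letting the lever rise along the arc.

{"name": "carry_out", "arguments": {"deltas": [{"gripper":-1,"tx":-0.08,"ty":-0.4,"tz":1,"spin":0},{"gripper":-1,"tx":-0.1,"ty":-0.5,"tz":1.3,"spin":0},{"gripper":-1,"tx":-0.08,"ty":-0.4,"tz":1.5,"spin":0},{"gripper":-1,"tx":-0.06,"ty":-0.3,"tz":1.5,"spin":0},{"gripper":-1,"tx":-0.04,"ty":-0.2,"tz":1.5,"spin":0}]}}

```text
time_s: 12.57
position: [427.1, -89.5, 178.4]
tcp_rot: [-0.0, 0.778, 0.629, -0.001]
force: [-0.5, -2.9, 3.1]
width: 0.4
grip_force: 1.7
```

{"name": "carry_out", "arguments": {"deltas": [{"gripper":-1,"tx":0,"ty":0,"tz":1.5,"spin":0},{"gripper":-1,"tx":0,"ty":0,"tz":1.5,"spin":0},{"gripper":-1,"tx":0.02,"ty":0.1,"tz":1.5,"spin":0},{"gripper":-1,"tx":0.04,"ty":0.2,"tz":1.5,"spin":0},{"gripper":-1,"tx":0.04,"ty":0.2,"tz":1.5,"spin":0}]}}

```text
time_s: 12.98
position: [428.6, -82.7, 253.5]
tcp_rot: [-0.001, 0.777, 0.629, 0.0]
force: [0.7, 1.5, 2.1]
width: 0.3
grip_force: 1.1
```

{"name": "carry_out", "arguments": {"deltas": [{"gripper":-1,"tx":0,"ty":0,"tz":1.5,"spin":0},{"gripper":-1,"tx":0,"ty":0,"tz":1.5,"spin":0},{"gripper":-1,"tx":0,"ty":0,"tz":1.5,"spin":0},{"gripper":-1,"tx":0,"ty":0,"tz":1,"spin":0},{"gripper":-1,"tx":0,"ty":0,"tz":0,"spin":0}]}}

```text
time_s: 13.4
position: [429.3, -83.4, 309.4]
tcp_rot: [0.0, 0.777, 0.629, 0.001]
force: [-0.1, 0.6, -0.7]
width: 0.7
grip_force: 0.0
```

Run:
```python
from h import *
from bench import monitor,imaging
st=monitor.state();print(st["position"].round(1),st["force"].round(1),P(st["position"]).round(1))
s=imaging.snapshot("top"); collar(s)
C=cloud(s);hsv=cv2.cvtColor(s["img"],cv2.COLOR_RGB2HSV).astype(int);D=C[...,:2]-O;X=D@XP;Y=D@YP
k=(abs(Y)<60)&(X<0)&(X>-100)&(C[...,2]>65)&(C[...,2]<100)&(hsv[...,1]>150); print("lid z",np.median(C[k][:,2]).round(1),k.sum())
```

```text
[429.3 -83.4 309.4] [-0.1  0.6 -0.7] [-140.1  118.7]
collar top 259.6 568 head 200.13 245
ball 26 [259.  183.4] 238 r 60.2 ang -20.1
ball 26 [259.  183.4] 250 r 59.3 ang -19.2
ball 20 [301.6 182.9] 238 r 62.3 ang -137.0
ball 20 [301.6 182.9] 250 r 60.9 ang -137.6
ball 23 [281.  219.8] 238 r 58.1 ang 103.7
ball 23 [281.  219.8] 250 r 58.4 ang 103.4
lid z 81.5 82
```

The lid top is at 81.5, so 2.5 mm above fully home, and the ram is back up. Next, down between bar and lid to draw the tray out.

{"name": "carry_out", "arguments": {"deltas": [{"gripper":-1,"tx":3.2,"ty":0.1,"tz":0,"spin":0},{"gripper":-1,"tx":3.2,"ty":0.1,"tz":0,"spin":0},{"gripper":-1,"tx":3.2,"ty":0.1,"tz":0,"spin":0},{"gripper":-1,"tx":3.1,"ty":0.1,"tz":0,"spin":0},{"gripper":-1,"tx":0,"ty":0,"tz":0,"spin":0}]}}

```text
time_s: 13.87
position: [559.1, -77.5, 304.0]
tcp_rot: [0.0, 0.776, 0.63, -0.004]
force: [-0.2, 1.4, 0.3]
width: 0.4
grip_force: 0.0
```

{"name": "carry_out", "arguments": {"deltas": [{"gripper":-1,"tx":0,"ty":0,"tz":-3,"spin":0},{"gripper":-1,"tx":0,"ty":0,"tz":-3,"spin":0},{"gripper":-1,"tx":0,"ty":0,"tz":-3,"spin":0}]}}

```text
time_s: 14.12
position: [555.1, -80.1, 216.0]
tcp_rot: [-0.0, 0.778, 0.629, -0.001]
force: [0.7, -0.4, 0.2]
width: 0.6
grip_force: 0.0
```

Run:
```python
from h import *
from bench import monitor,imaging
st=monitor.state();print(st["position"].round(1),st["force"].round(1),P(st["position"]).round(1))
t=imaging.snapshot("scene")
cv2.imwrite("pics/s4.png",cv2.resize(t["img"][90:260,175:345,::-1],(600,600),interpolation=cv2.INTER_CUBIC))
```

```text
[555.1 -80.1 216. ] [ 0.7 -0.4  0.2] [-110.5   -3.7]
```

View pics/s4.png

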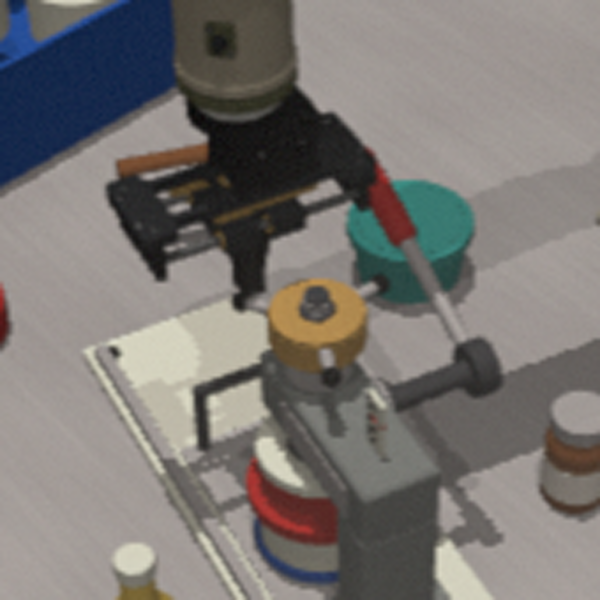

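The gripper body's end (355,185) is close to the red grip (385,205), so I'll shift 12 mm away from the lever side before going down.

{"name": "carry_out", "arguments": {"deltas": [{"gripper":-1,"tx":1.2,"ty":-0.3,"tz":0,"spin":0},{"gripper":-1,"tx":0,"ty":0,"tz":-2,"spin":0},{"gripper":-1,"tx":0,"ty":0,"tz":-2.5,"spin":0},{"gripper":-1,"tx":0,"ty":0,"tz":-2.5,"spin":0},{"gripper":-1,"tx":0,"ty":0,"tz":-2.5,"spin":0}]}}

```text
time_s: 14.58
position: [567.3, -82.8, 122.5]
tcp_rot: [-0.0, 0.777, 0.629, -0.0]
force: [-0.1, 0.5, -0.2]
width: 0.7
grip_force: 0.0
```

{"name": "carry_out", "arguments": {"deltas": [{"gripper":-1,"tx":0,"ty":0,"tz":-2.3,"spin":0},{"gripper":-1,"tx":0,"ty":0,"tz":0,"spin":0}]}}

```text
time_s: 14.75
position: [564.7, -82.3, 96.4]
tcp_rot: [-0.002, 0.777, 0.629, -0.003]
force: [-0.7, 1.0, -0.3]
width: 0.7
grip_force: 0.0
```

{"name": "carry_out", "arguments": {"deltas": [{"gripper":-1,"tx":-0.06,"ty":-0.3,"tz":0,"spin":0},{"gripper":-1,"tx":-0.08,"ty":-0.4,"tz":0,"spin":0},{"gripper":-1,"tx":-0.12,"ty":-0.55,"tz":0,"spin":0},{"gripper":-1,"tx":-0.15,"ty":-0.7,"tz":0,"spin":0},{"gripper":-1,"tx":-0.17,"ty":-0.78,"tz":0,"spin":0}]}}

```text
time_s: 15.17
position: [562.3, -110.6, 101.7]
tcp_rot: [0.0, 0.777, 0.629, 0.001]
force: [-2.0, 3.0, 0.9]
width: 0.5
grip_force: 1.5
```

{"name": "carry_out", "arguments": {"deltas": [{"gripper":-1,"tx":-0.17,"ty":-0.78,"tz":0,"spin":0},{"gripper":-1,"tx":-0.17,"ty":-0.78,"tz":0,"spin":0},{"gripper":-1,"tx":-0.17,"ty":-0.78,"tz":0,"spin":0},{"gripper":-1,"tx":-0.17,"ty":-0.78,"tz":0,"spin":0},{"gripper":-1,"tx":-0.17,"ty":-0.78,"tz":0,"spin":0}]}}

```text
time_s: 15.58
position: [553.7, -150.1, 100.9]
tcp_rot: [0.0, 0.777, 0.629, 0.0]
force: [0.8, 3.8, 1.7]
width: 0.4
grip_force: 1.5
```

{"name": "carry_out", "arguments": {"deltas": [{"gripper":-1,"tx":-0.17,"ty":-0.78,"tz":0,"spin":0},{"gripper":-1,"tx":-0.17,"ty":-0.78,"tz":0,"spin":0},{"gripper":-1,"tx":-0.17,"ty":-0.78,"tz":0,"spin":0},{"gripper":-1,"tx":-0.17,"ty":-0.78,"tz":0,"spin":0},{"gripper":-1,"tx":-0.15,"ty":-0.7,"tz":0,"spin":0}]}}

```text
time_s: 16.0
position: [544.9, -188.2, 100.6]
tcp_rot: [0.0, 0.777, 0.629, 0.0]
force: [1.7, 2.2, 2.3]
width: 0.4
grip_force: 1.4
```

{"name": "carry_out", "arguments": {"deltas": [{"gripper":-1,"tx":-0.13,"ty":-0.6,"tz":0,"spin":0},{"gripper":-1,"tx":-0.1,"ty":-0.5,"tz":0,"spin":0},{"gripper":-1,"tx":-0.08,"ty":-0.4,"tz":0,"spin":0},{"gripper":-1,"tx":-0.06,"ty":-0.3,"tz":0,"spin":0}]}}

```text
time_s: 16.33
position: [541.1, -205.8, 100.5]
tcp_rot: [-0.0, 0.777, 0.629, -0.0]
force: [1.0, 2.7, 2.3]
width: 0.5
grip_force: 1.3
```

{"name": "carry_out", "arguments": {"deltas": [{"gripper":-1,"tx":-0.06,"ty":-0.3,"tz":0,"spin":0},{"gripper":-1,"tx":-0.06,"ty":-0.3,"tz":0,"spin":0},{"gripper":-1,"tx":-0.02,"ty":-0.1,"tz":0,"spin":0},{"gripper":-1,"tx":0,"ty":0,"tz":0,"spin":0}]}}

```text
time_s: 16.67
position: [539.9, -211.7, 100.5]
tcp_rot: [-0.001, 0.777, 0.629, 0.0]
force: [0.1, 4.3, 2.8]
width: 0.5
grip_force: 2.2
```

{"name": "carry_out", "arguments": {"deltas": [{"gripper":-1,"tx":-0.02,"ty":-0.1,"tz":0,"spin":0},{"gripper":-1,"tx":-0.02,"ty":-0.1,"tz":0,"spin":0},{"gripper":-1,"tx":0,"ty":0,"tz":0,"spin":0}]}}

```text
time_s: 16.92
position: [539.9, -211.9, 100.4]
tcp_rot: [-0.002, 0.777, 0.63, 0.001]
force: [0.5, 10.6, 4.3]
width: 0.5
grip_force: 5.0
```

{"name": "carry_out", "arguments": {"deltas": [{"gripper":-1,"tx":-0.02,"ty":-0.1,"tz":0,"spin":0},{"gripper":-1,"tx":0,"ty":0,"tz":0,"spin":0}]}}

```text
time_s: 17.08
position: [539.9, -212.0, 100.4]
tcp_rot: [-0.002, 0.777, 0.63, 0.001]
force: [-0.4, 13.0, 6.0]
width: 0.2
grip_force: 6.3
```

The tray is at its front stop. Backing off, rising and moving clear for a check.

{"name": "carry_out", "arguments": {"deltas": [{"gripper":-1,"tx":0.2,"ty":1.2,"tz":0,"spin":0},{"gripper":-1,"tx":0,"ty":0,"tz":2,"spin":0},{"gripper":-1,"tx":0,"ty":0,"tz":4,"spin":0},{"gripper":-1,"tx":0,"ty":0,"tz":4,"spin":0},{"gripper":-1,"tx":0,"ty":0,"tz":4,"spin":0}]}}

```text
time_s: 17.5
position: [540.5, -203.7, 241.8]
tcp_rot: [-0.0, 0.778, 0.629, -0.001]
force: [1.8, 0.1, -0.1]
width: 0.3
grip_force: 0.0
```

{"name": "carry_out", "arguments": {"deltas": [{"gripper":-1,"tx":0,"ty":-3.5,"tz":2,"spin":0},{"gripper":-1,"tx":0,"ty":-3.5,"tz":2,"spin":0},{"gripper":-1,"tx":0,"ty":-3.5,"tz":0,"spin":0},{"gripper":-1,"tx":0,"ty":-3.5,"tz":0,"spin":0},{"gripper":-1,"tx":0,"ty":0,"tz":0,"spin":0}]}}

```text
time_s: 17.92
position: [537.9, -351.1, 280.4]
tcp_rot: [0.001, 0.78, 0.626, -0.002]
force: [-1.2, -0.9, -0.3]
width: 0.4
grip_force: 0.0
```

Run:
```python
from h import *
from bench import monitor,imaging
st=monitor.state();print(st["position"].round(1),st["force"].round(1))
s=imaging.snapshot("top"); collar(s)
C=cloud(s);hsv=cv2.cvtColor(s["img"],cv2.COLOR_RGB2HSV).astype(int);D=C[...,:2]-O;X=D@XP;Y=D@YP
k=(abs(Y)<48)&(X<-200)&(X>-320)&(C[...,2]>74)&(C[...,2]<96)&(hsv[...,2]<90)&(hsv[...,1]<100); print("bar x",X[k].mean().round(1),k.sum())
k=(abs(Y)<65)&(X<-60)&(X>-200)&(C[...,2]>65)&(C[...,2]<100)&(hsv[...,1]>150); print("lid",X[k].mean().round(1),Y[k].mean().round(1),"z",np.percentile(C[k][:,2],[10,50,90]).round(1),k.sum())
cv2.imwrite("pics/s5.png",s["img"][:,:,::-1])
```

```text
[ 537.9 -351.1  280.4] [-1.2 -0.9 -0.3]
collar top 259.51 557 head 200.11 245
ball 26 [259.  183.4] 238 r 60.2 ang -20.1
ball 26 [259.  183.4] 250 r 59.3 ang -19.2
ball 21 [301.6 182.8] 238 r 62.5 ang -136.9
ball 21 [301.6 182.8] 250 r 61.1 ang -137.5
ball 20 [281.  219.8] 238 r 58.1 ang 103.5
ball 20 [281.  219.8] 250 r 58.4 ang 103.3
bar x -260.1 153
lid -130.4 0.3 z [78.9 82.  85.4] 1317
```

View pics/s5.png

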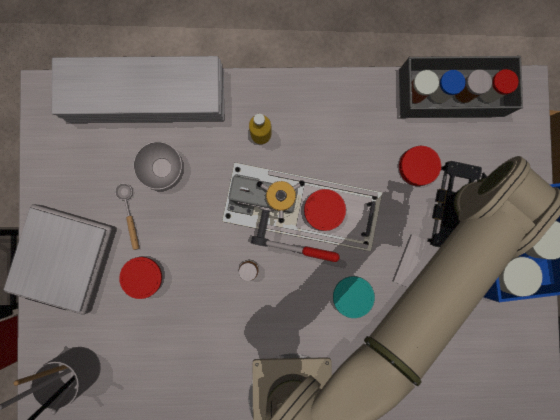

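The lidded tub (325,210) is in its nest, the pull bar (370,218) is fully out at −260, and the bystanders look undisturbed. The robot is clear, so I'm handing in.

```bash
python3 -c "
from bench import sign_off
print(sign_off())"
```

```text
the job is handed in; nothing more can be done
None
```

The job is done and handed in after about 18 s of robot time: the stop collar measures about 29.5 mm, the lid is home (about 2.5–3 mm), the ram is back up, and the tray is drawn fully out with the lidded tub in its nest; nothing else on the table was touched.

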